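# Snap a pipe clip shut in bench-held pliers

### The job

Set the open pipe clip down into the pocket of the pliers that are mounted flat on the worktop, its strap toward the brass die and its base right down on the pocket floor, and let go of it. Then push the free handle of the pliers toward the fixed handle until the clip's strap snaps shut, pressing no harder than the snap needs so that nothing is overloaded, and let the handle spring back open. Leave the closed clip standing in the pocket and the other things where they are.

Things in the scene. Friction and masses are not known exactly. Their poses are not given: they have to be found in the camera images.
- clip: Grey plastic pipe clip, about 110 g: base block 24 (x) x 44 (y) x 24 (z) mm standing on the worktop, an upright copper pipe stub fixed in it (15 mm diameter, axis at x=+4 mm, top 80 mm up; grasp it there, higher than 30 mm above the underside), and on the +x side a hinged strap 8 to 21 mm up, reaching x=31 mm while open. Origin: centre of the block's underside; x from base to strap, z up.
- clip_nose (a point): Free end (snap nose) of the clip's strap. 5.7 mm from clip_catch while open, as at the start; on it when shut. The strap springs open again if let go too early; pushed past halfway it snaps shut and stays shut.
- clip_catch (a point): The catch on the clip's base that the nose snaps onto: at x=15, y=19, z=14 mm in the clip's frame.
- pipe_top (a point): Centre of the top end of the clip's copper pipe stub, 80 mm above the clip's underside.
- pocket (a point): Centre of the floor of the pocket in the fixed jaw, 15 mm above the worktop; axes as the pliers'. The clip belongs here, origin on this point, x along this x. Pocket 28 (x) x 48 (y) mm inside (2 mm play on each side of the clip's base), open at the top; walls above the floor: back (-x) 27 mm, ends 6 mm plus a 3 mm lead-in, front lip (+x) 3.5 mm.
- pliers: Steel pliers lying flat, held by fixed jaw and fixed handle on a grey mount that does not move. Origin: on the worktop under the pivot; z up, y from the pivot toward the jaws, x from the fixed toward the moving jaw. Jaws reach y=+80 mm, handles y=-146; fixed handle at x=+50 mm, free handle at x=-25. All of it is lower than 46 mm. The moving jaw carries a brass die that presses on the strap.
- pliers_handle: Free handle: black rubber grip 14 mm thick, y=-70 to -146 mm, 16 to 44 mm above the worktop; springy, about 7 N per mm. Origin under the pivot. Light return spring 2 to 4 N; then the clip resists, 8 to 12 N in all, gives way with a drop in force as it snaps, then the jaws come up hard. Push slowly to about 13.5 N, then back off; over 18 N overloads it.
- grip_face (a point): Where to push the free handle: middle of its outer (-x) face, at x=-32, y=-112 mm of the pliers, 30 mm above the worktop. Push along the pliers' +x with shut fingers pointing down; 35 mm in front of it is free. Travel to the snap is 20 to 50 mm: the die is screwed out anew each time by an unmeasured 0 to 12 mm, so it must be felt.
- pliers_jaw (a joint): Angle of the moving jaw about the pivot: 0 = open (sprung to there), grows as the handle is pushed, at most 0.5 rad.
- tea_tin: Bystander: green and grey tea tin, 74 mm across, 92 mm high; origin under its centre. Leave alone.
- cap_black: Bystander: black bottle cap, 57 mm across, 24 mm high; origin under its centre. Leave alone.
- ball_valve: Bystander: brass ball valve with a red lever, 32x115x49 mm; origin under its body. Leave alone.
- ptfe_tape: Bystander: white tape roll lying flat, 52 mm across, 15 mm high; origin under its centre. Leave alone.

How it is judged:
By the outcome, as a careful person would: the job done as asked, in the order asked, and still so for the second after the job is handed in, with the robot touching nothing.
It also fails if it takes over 54 s, if anything falls off the work surface, if the arm or the gripper's body presses on something with over 40 N, if the wrist force passes 120 N, or if a joint passes its speed limit or range.

### The arm

A 6-joint arm with a two-finger parallel gripper is mounted at the origin on a cart in front of the work surface, level with it; the furniture and walls round the work are solid. World frame = base frame: x ahead of the robot, y to its left, z up, the work surface at z = 0. Lengths are in m, angles in rad, forces in N, time in s.
With the tool pointing down it reaches from about 0.3 to 0.875 m from the base axis. Payload 6.4 kg.
Tool frame: the origin (TCP) lies on the centre line of the jaws, within the pads' length; the fingertips stand 25 mm ahead of it and the grasp point (between the pads) lies 6 mm ahead of it; z points along the fingers, x is the direction in which the jaws open and shut, and the axes are right-handed (so a half turn about z gives the same grasp; the last joint's range is limited). The gripper opens to 85 mm and grips with 20 to 120 N. Pads are 22 mm wide; open, the fingers measure 114 mm over their backs; the gripper's body (76 mm by 85 mm) begins 54 mm behind the grasp point. The pads swing forward as they close: fully open they stand 13 mm farther back than shut.
Start: joints at [-1.412, 0.181, 1.607, -0, 1.354, -0.206], TCP at [0.205, -0.537, 0.256] pointing down, gripper open.
Joint ranges: [-2.99, 2.99], [-0.89, 2.07], [0.3, 2.58], [-1.14, 4.28], [0, 2.63], [-3.12, 3.12]. Speed limits (rad/s): [2.57, 2.57, 3.01, 3.14, 3.14, 3.14].

### API

Orientations are given as a unit quaternion [x, y, z, w].
In Python, from plant import env gives the robot as it stands.
- The arm moves only by the tool step_arm, never from a script. Its argument "moves" is one flat list of numbers, 6 for each row, row after row: the shift along the tool's x, y, z in cm, then the turn, a rotation vector about the tool's x, y, z in degrees. In form: [tx, ty, tz, ax, ay, az, tx, ty, tz, ax, ay, az, ...]. A call has 1 to 5 rows; each row is the pose to reach, as a shift and turn from the pose measured when the call began, along the tool's axes at that moment; what a row does not reach only later rows make up. A row lasts 1/8 s, in which the tool goes at most 62.5 mm and 10.7 degrees, less where a joint would pass 70% of its speed; a pose out of reach is approached as far as the arm can. A call with a gripper value outside its range is refused whole. "fingers" is the finger opening in cm, from 0 to 8.54, set as the call begins (left out, the last holds). The fingers move at their own pace and stop on an object; "squeeze" is the grip in N (left out, the last holds). Time passes only in rows, so rows that repeat a pose let the fingers close. It gives the time, the measured TCP pose, the force and the opening at its end, in the units of the state.
- env.observe(): the state, without advancing time (a new reading comes with each control period).
- env.get_image(name): name is "side" or "top" or "wrist"; returns a dict with "image" (420x560x3 uint8, red, green, blue), "camera_matrix" (3x3 intrinsics, pixels), "cam_to_world" (4x4, takes a point from camera to world coordinates); the wrist camera has in their place "hand_eye" (4x4, takes a point from camera to tool coordinates, whose origin is the TCP and whose axes are the tool frame's). Camera axes: x right, y down, z forward; pixel columns grow to the right and rows downward; lengths in m; the calibration is good to about 2 mm. A picture is of the moment at which its call begins: read the wrist's pose just before it. There is no depth.
- env.finish_job(): hands the job in, once; it reports no verdict.
The state is a dict: "clock": time; "joints": joint angles; "qvel": joint speeds; "effort": joint torques, N m; "eef_pos": TCP position; "ee_rot": TCP orientation; "wrist_force": force on the tool from outside, world axes, zero at the start; "moment": the same for the moment, N m; "gripper_width": finger opening in m.
Only numpy, scipy, OpenCV 4.12 (cv2) and the standard library are available. Lean on these libraries where they do the work, as an engineer would, in place of code of your own. Each camera call takes 0.05 s, during which the arm holds its last target. There are 200 camera calls.

## Working session

There is one attempt and no reset: what is moved stays moved. The work goes in short steps, Python scripts to look and compute and a tool call to move; the robot and the scene stay as the last step left them, time stands still between calls to the robot, and variables do not carry over. Pictures are saved under pics/ and viewed, about 8 in all and at most 12, crops included, and the job is handed in when it is done.

Besides the shell and the picture viewer there is one more tool, called after "Request:" by a JSON object that holds its "fn" and its "kwargs". step_arm: Moves the arm, as the interface text tells. Its arguments: {"type":"object","properties":{"moves":{"type":"array"},"fingers":{"type":"number"},"squeeze":{"type":"number"}},"required":["moves"]}

```bash
mkdir -p pics; ls; cat > h.py <<'E'
import numpy as np, cv2
from scipy.spatial.transform import Rotation as R
from plant import env
def cam(name):
    s=env.observe(); d=env.get_image(name)
    K=np.array(d["camera_matrix"])
    if name=="wrist":
        T=np.eye(4);T[:3,:3]=R.from_quat(s["ee_rot"]).as_matrix();T[:3,3]=s["eef_pos"]
        M=T@np.array(d["hand_eye"])
    else: M=np.array(d["cam_to_world"])
    return np.array(d["image"]),K,M
def save(name,fn):
    im,K,M=cam(name); np.savez("pics/"+fn,im=im,K=K,M=M); cv2.imwrite("pics/%s.png"%fn,im[:,:,::-1])
def load(fn):
    d=np.load("pics/%s.npz"%fn); return d["im"],d["K"],d["M"]
def crop(fn,out,u0,v0,w,h,k):
    im=load(fn)[0][v0:v0+h,u0:u0+w]; cv2.imwrite("pics/%s.png"%out,cv2.resize(im,None,fx=k,fy=k,interpolation=cv2.INTER_CUBIC)[:,:,::-1])
def pt(fn,u,v,z):
    _,K,M=load(fn); r=M[:3,:3]@np.linalg.solve(K,[u,v,1]); o=M[:3,3]; return o+r*(z-o[2])/r[2]
def proj(fn,P):
    _,K,M=load(fn); p=np.linalg.inv(M)@np.append(P,1); q=K@p[:3]; return q[:2]/q[2]
def tool(P):  # world target for TCP -> shift in tool axes, cm
    s=env.observe(); return R.from_quat(s["ee_rot"]).inv().apply(np.array(P)-s["eef_pos"])*100
E
python3 - <<'E'
from h import *
save("top","top0");save("side","side0")
a=np.vstack([load("top0")[0],load("side0")[0]])
print(env.observe()); print(load("top0")[2],load("side0")[2])
E
```

```text
pics
{'clock': 0.1, 'joints': array([-1.41228553e+00,  1.81475802e-01,  1.60791104e+00,  2.74167430e-05,
        1.35382780e+00, -2.06303603e-01]), 'qvel': array([ 0.00042678, -0.00071851, -0.00119393,  0.00105988,  0.00051348,
        0.00153951]), 'effort': array([ 1.47693554e-03, -4.45875371e+01, -3.52238560e+01, -1.88990443e-04,
        4.04079328e-03,  7.94169466e-06]), 'eef_pos': array([ 0.20509295, -0.53668086,  0.25546767]), 'ee_rot': array([ 8.23641150e-01, -5.67110746e-01, -5.49904198e-04, -5.96231998e-04]), 'wrist_force': array([-0.2859093 , -0.73943869, -0.94443467]), 'moment': array([ 0.01129942, -0.01134691,  0.01405313]), 'gripper_width': 0.08549872577482394}
[[-0.00292854 -0.99388774  0.11035666  0.32594954]
 [-0.99997606  0.00360239  0.00590722  0.0327841 ]
 [-0.00626867 -0.11033672 -0.9938745   1.57767993]
 [ 0.          0.          0.          1.        ]] [[-0.87026258 -0.28884123  0.39901603 -0.01038465]
 [-0.4922916   0.53809445 -0.68418078  0.90005663]
 [-0.01708869 -0.79184917 -0.61047757  0.84457202]
 [ 0.          0.          0.          1.        ]]
```

View pics/top0.png

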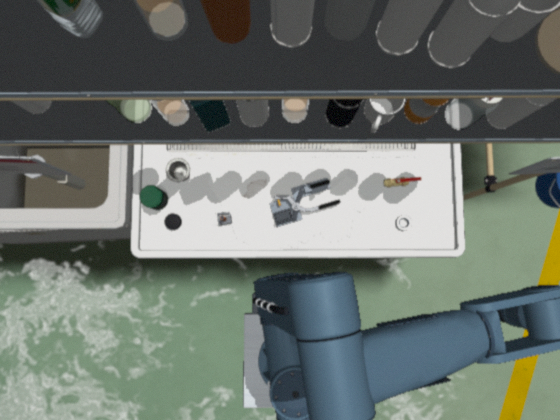

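View pics/side0.png

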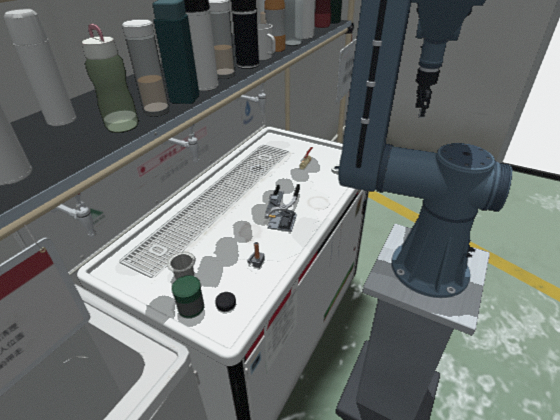

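Top: clip at about (224,219), pliers with jaws near (280,208) and handles to the right ending near (330,184) and (338,204). I'll enlarge these.

```bash
python3 - <<'E'
from h import *
crop("top0","c1",205,165,145,75,5.5)
for n,u,v,z in [("clip",224,219,.02),("piv",300,205,.03),("jaws",280,210,.04),("hend",338,204,.03),("hend2",328,184,.03),("tin",152,196,.09),("valve",400,182,.03)]: print(n,pt("top0",u,v,z).round(3))
E
```

```text
clip [0.463 0.225 0.02 ]
piv [ 0.509 -0.03   0.03 ]
jaws [0.491 0.037 0.04 ]
hend [ 0.511 -0.157  0.03 ]
hend2 [ 0.579 -0.124  0.03 ]
tin [0.532 0.449 0.09 ]
valve [ 0.585 -0.366  0.03 ]
```

View pics/c1.png

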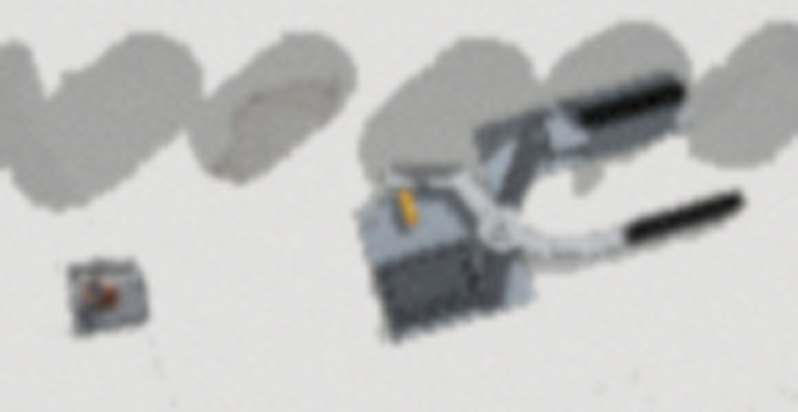

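Request:
{"fn": "step_arm", "kwargs": {"moves": [-5,-4,-0.3,0,0,0,-9.5,-7.6,-0.6,0,0,0,-14,-11.2,-0.9,0,0,0,-18.5,-14.8,-1.2,0,0,0,-23,-18.4,-1.5,0,0,0]}}

```text
clock: 0.72
eef_pos: [0.295, -0.2543, 0.2707]
ee_rot: [0.823, -0.567, -0.001, -0.001]
wrist_force: [0.9, 0.1, -0.3]
gripper_width: 0.0856
```

Request:
{"fn": "step_arm", "kwargs": {"moves": [-5,-4,-0.3,0,0,0,-9.5,-7.6,-0.6,0,0,0,-14,-11.2,-0.9,0,0,0,-18.5,-14.8,-1.2,0,0,0,-23,-18.4,-1.5,0,0,0]}}

```text
clock: 1.35
eef_pos: [0.3851, 0.0281, 0.2864]
ee_rot: [0.823, -0.567, -0.0, -0.001]
wrist_force: [0.7, -0.0, -0.7]
gripper_width: 0.0851
```

```bash
python3 - <<'E'
from h import *
print(env.observe(),env.get_image("wrist")["hand_eye"])
E
```

```text
{'clock': 1.35, 'joints': array([-2.38578417e-01, -3.05205845e-01,  2.00518609e+00,  1.72649994e-03,
        1.44137353e+00,  9.67902569e-01]), 'qvel': array([ 1.2826082 ,  0.3881116 , -0.33085675, -0.00194695, -0.06391   ,
        1.27445693]), 'effort': array([ -5.59479028, -23.42305362, -33.65675569,   0.12359583,
         0.47897022,  -1.69183161]), 'eef_pos': array([0.38513954, 0.02808182, 0.28638111]), 'ee_rot': array([ 8.23438104e-01, -5.67405447e-01, -1.93706304e-04, -8.42350567e-04]), 'wrist_force': array([ 0.7065156 , -0.04787948, -0.72560295]), 'moment': array([ 0.00096258, -0.07973512,  0.00030728]), 'gripper_width': 0.08505499017777765} [[ 9.99999575e-01 -3.04518823e-04  8.70014856e-04 -1.00206029e-03]
 [ 6.91043419e-05  9.65964707e-01  2.58673886e-01 -6.51634948e-02]
 [-9.19174713e-04 -2.58673716e-01  9.65964318e-01 -1.18420254e-01]
 [ 0.00000000e+00  0.00000000e+00  0.00000000e+00  1.00000000e+00]]
```

Request:
{"fn": "step_arm", "kwargs": {"moves": [-4,-4.5,0,0,0,0,-7.5,-8.8,0,0,0,0,-11.5,-13.5,0,0,0,0,-15.5,-18.2,0,0,0,0,-15.5,-18.2,0,0,0,0]}}

```text
clock: 2.02
eef_pos: [0.4999, 0.2479, 0.2864]
ee_rot: [0.826, -0.563, -0.002, -0.002]
wrist_force: [-0.2, 0.0, -0.6]
gripper_width: 0.0851
```

Request:
{"fn": "step_arm", "kwargs": {"moves": [0,0,0,0,0,0]}}

```text
clock: 2.15
eef_pos: [0.4994, 0.2477, 0.2857]
ee_rot: [0.827, -0.563, -0.002, -0.002]
wrist_force: [-0.1, -0.5, 0.0]
gripper_width: 0.0852
```

```bash
python3 - <<'E'
from h import *
save("wrist","w1"); print(proj("w1",pt("top0",224,219,.03)), env.observe()["eef_pos"])
im=load("w1")[0]; cv2.imwrite("pics/w1b.png",cv2.resize(im,None,fx=1.42,fy=1.42,interpolation=cv2.INTER_CUBIC)[:,:,::-1])
E
```

```text
[286.88844089 220.91993555] [0.49928572 0.24753366 0.28567952]
```

View pics/w1b.png

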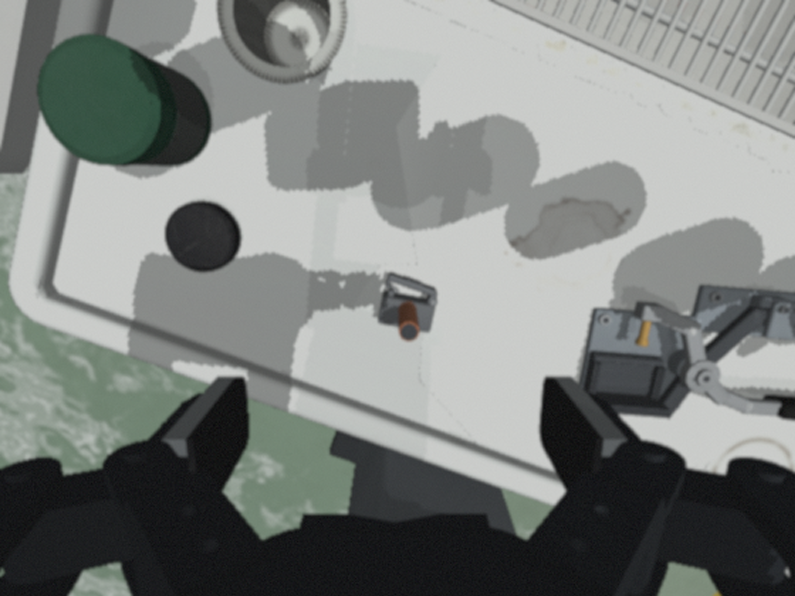

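Wrist view: clip at about (408,305), strap facing up in the picture. The pocket is at about (625,375) and the brass die at (645,332), so clip and pliers point nearly the same way. I'll enlarge both.

```bash
python3 - <<'E'
from h import *
im=load("w1")[0]
a=cv2.resize(im[180:250,250:330],None,fx=5,fy=5,interpolation=cv2.INTER_CUBIC)   # 400x350
b=cv2.resize(im[190:300,400:560],None,fx=5,fy=5,interpolation=cv2.INTER_CUBIC)   # 800x550
cv2.imwrite("pics/c2.png",b[:,:,::-1])
c=cv2.resize(im[185:245,255:325],None,fx=10,fy=10,interpolation=cv2.INTER_CUBIC)
cv2.imwrite("pics/c3.png",c[:,:,::-1])
E
```

```text
(no output)
```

View pics/c2.png

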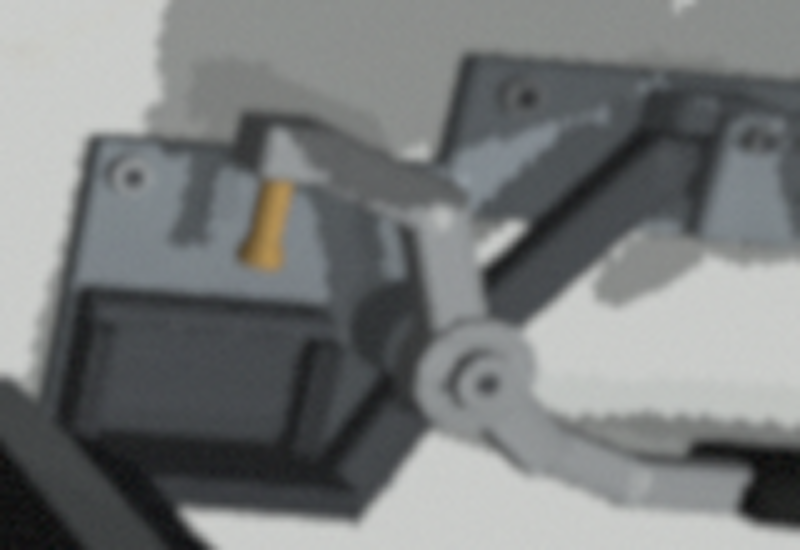

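View pics/c3.png

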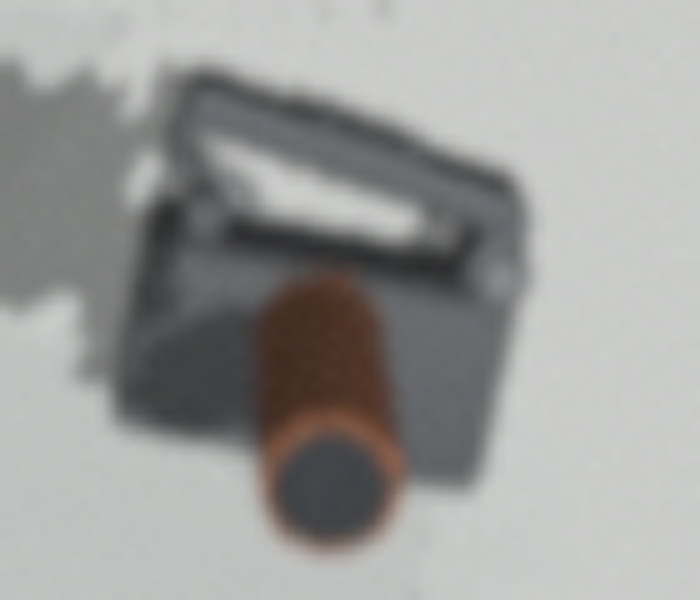

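```bash
python3 - <<'E'
from h import *
c=lambda u,v,z: pt("w1",255+u/10,185+v/10,z)
b=lambda u,v,z: pt("w1",400+u/5,190+v/5,z)
top=c(332,485,.08); print("pipetop",top)
L,Rr,T,TL=c(120,425,.024),c(478,487,.024),c(520,290,.024),c(150,215,.024)
print("block",L,Rr,T,TL, np.linalg.norm(L-Rr),np.linalg.norm(T-Rr))
d=L-Rr; print("clip yaw from y edge",np.degrees(np.arctan2(-d[0],d[1])),"x edge",np.degrees(np.arctan2(*(T-Rr)[1::-1])),
)
print("center",(L+Rr+T+TL)/4)
p=b(483,380,.045);print("pivot",p)
l1,l2=b(85,295,.0185),b(330,312,.0185);d=l1-l2;print("lip",l1,l2,np.degrees(np.arctan2(-d[0],d[1])),np.linalg.norm(d))
f=[b(*q,.015) for q in [(100,325),(310,340),(290,450),(90,430)]];print("floor",f)
print(env.observe()["joints"])
E
```

```text
pipetop [0.46386546 0.22419944 0.08      ]
block [0.44499899 0.24162503 0.024     ] [0.45331933 0.20000578 0.024     ] [0.47709395 0.20467494 0.024     ] [0.4697229  0.24746388 0.024     ] 0.0424427851125608 0.024228782821647626
clip yaw from y edge 11.305276691303847 x edge 11.111064930650414
center [0.46128379 0.22344241 0.024     ]
pivot [ 0.50432965 -0.01421816  0.045     ]
lip [0.48431296 0.06442732 0.0185    ] [0.50205314 0.0078529  0.0185    ] 17.409995740186663 0.05929062488835564
floor [array([0.47805125, 0.05556049, 0.015     ]), array([0.49335672, 0.00633913, 0.015     ]), array([ 0.46585222, -0.00356346,  0.015     ]), array([0.45242755, 0.04490201, 0.015     ])]
[0.24395807 0.11686217 1.61932062 0.00622207 1.40610596 1.43904021]
```

```bash
cat >> h.py <<'E'
def go(P,yaw):  # tool-down target: tool x at yaw(deg) -> row shift cm, rotvec deg
    s=env.observe(); r0=R.from_quat(s["ee_rot"]); c,n=np.cos(np.radians(yaw)),np.sin(np.radians(yaw))
    r1=R.from_matrix(np.array([[c,n,0],[n,-c,0],[0,0,-1]]))
    print(tool(P).round(2),(r0.inv()*r1).as_rotvec(degrees=True).round(2), "now",s["eef_pos"].round(4),"F",s["wrist_force"].round(2),"t",s["clock"])
E
python3 - <<'E'
from h import *
go([.4645,.2242,.16],-78.8); go([.4645,.2242,.061],-78.8)
E
```

```text
[ 0.98  4.09 12.56] [ 0.03  0.35 10.27] now [0.4993 0.2475 0.2857] F [-0.82 -0.9  -0.63] t 2.2
[ 1.04  4.09 22.46] [ 0.03  0.35 10.27] now [0.4993 0.2475 0.2857] F [-0.82 -0.9  -0.63] t 2.2
```

Request:
{"fn": "step_arm", "kwargs": {"moves": [0.5,2,5,0,0.2,5,1,4.1,10,0,0.35,10.3,1,4.1,14,0,0.35,10.3,1.04,4.1,14,0,0.35,10.3]}}

```text
clock: 2.7
eef_pos: [0.462, 0.2219, 0.1434]
ee_rot: [0.772, -0.636, -0.002, 0.003]
wrist_force: [-0.2, 0.1, -0.5]
gripper_width: 0.0856
```

```bash
python3 - <<'E'
from h import *
go([.4645,.2242,.061],-78.8)
save("wrist","w2"); print(proj("w2",[.4645,.2242,.08]))
im=load("w2")[0]; u,v=proj("w2",[.4645,.2242,.08]).astype(int)
crop("w2","c4",0,0,560,420,1.4)
E
```

```text
[-0.18 -0.34  8.24] [ 0.37 -0.02 -0.13] now [0.462  0.2219 0.1434] F [-0.17  0.15 -0.5 ] t 2.7
[275.59071399 236.59547727]
```

View pics/c4.png

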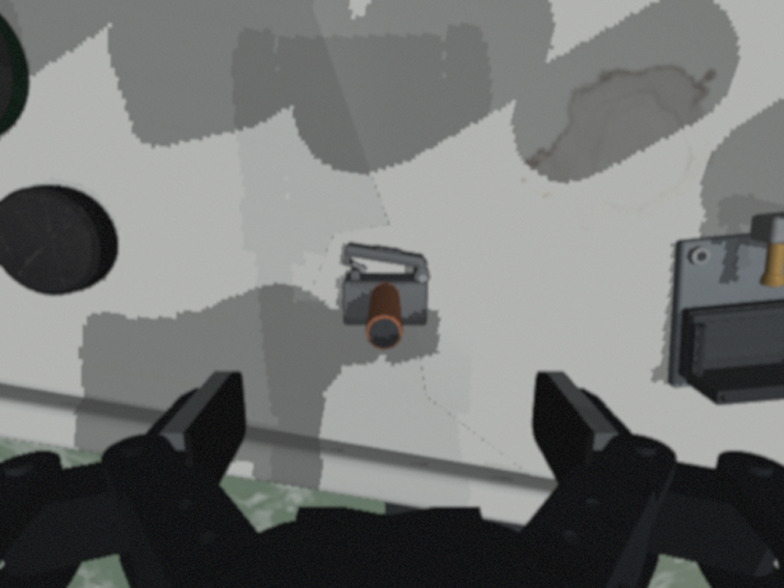

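The pipe top is at (274,237), against a prediction of (275.6,236.6), and the block edge is level, so the estimate holds. Descending.

Request:
{"fn": "step_arm", "kwargs": {"moves": [-0.2,-0.3,3,0.3,0,-0.1,-0.2,-0.3,6,0.3,0,-0.1,-0.2,-0.35,8.2,0.3,0,-0.1,-0.2,-0.35,8.2,0.3,0,-0.1]}}

```text
clock: 3.25
eef_pos: [0.4677, 0.2249, 0.0647]
ee_rot: [0.773, -0.635, 0.001, -0.001]
wrist_force: [0.4, 0.1, -0.5]
gripper_width: 0.085
```

Request:
{"fn": "step_arm", "kwargs": {"moves": [0,0,0,0,0,0,0,0,0,0,0,0,0,0,0,0,0,0,0,0,0,0,0,0,0,0,0,0,0,0], "fingers": 0.8, "squeeze": 40}}

```text
clock: 3.88
eef_pos: [0.468, 0.225, 0.0652]
ee_rot: [0.773, -0.635, 0.001, -0.002]
wrist_force: [-2.7, 0.8, 4.7]
gripper_width: 0.0139
```

```bash
python3 - <<'E'
from h import *
go([.4645,.2242,.061],-78.8); print(env.observe()["gripper_width"])
E
```

```text
[0.01 0.36 0.42] [-0.25 -0.01 -0.03] now [0.468  0.225  0.0652] F [-2.7   0.83  4.69] t 3.875
0.013868395066611156
```

Request:
{"fn": "step_arm", "kwargs": {"moves": [0,0,-1,0,0,0,0,0,-4,0,0,0,0,0,-8,0,0,0,0,0,-8,0,0,0]}}

```text
clock: 4.38
eef_pos: [0.4699, 0.2256, 0.1488]
ee_rot: [0.773, -0.635, 0.004, -0.004]
wrist_force: [0.0, 0.8, -1.0]
gripper_width: 0.0141
```

```bash
python3 - <<'E'
from h import *
print(env.observe()["gripper_width"])
go([.43,.025,.15],-73)
E
```

```text
0.01413586286436251
[18.9   7.81 -0.21] [-0.64 -0.03 -5.82] now [0.4699 0.2256 0.1488] F [ 0.03  0.81 -1.04] t 4.375
```

Request:
{"fn": "step_arm", "kwargs": {"moves": [4,1.7,-0.5,-0.2,0,-1.5,8,3.5,-0.5,-0.4,0,-3,12,5.2,-0.5,-0.6,0,-5,16,7,-0.5,-0.6,0,-5.8,18.9,8.5,-0.5,-0.6,0,-5.8]}}

```text
clock: 5.0
eef_pos: [0.4219, 0.0223, 0.1519]
ee_rot: [0.804, -0.595, -0.0, 0.0]
wrist_force: [0.8, -0.7, -0.4]
gripper_width: 0.014
```

Request:
{"fn": "step_arm", "kwargs": {"moves": [0,0,0,0,0,0,0,0,0,0,0,0]}}

```text
clock: 5.25
eef_pos: [0.4215, 0.0227, 0.1513]
ee_rot: [0.803, -0.596, -0.001, 0.0]
wrist_force: [1.1, 0.8, -0.6]
gripper_width: 0.014
```

```bash
python3 - <<'E'
from h import *
go([.4725,.026,.15],-73)
save("wrist","w3"); crop("w3","c5",140,60,320,240,2.5)
E
```

```text
[ 1.16 -4.98  0.12] [ 0.1   0.06 -0.1 ] now [0.4215 0.0227 0.1513] F [ 1.12  0.75 -0.57] t 5.25
```

View pics/c5.png

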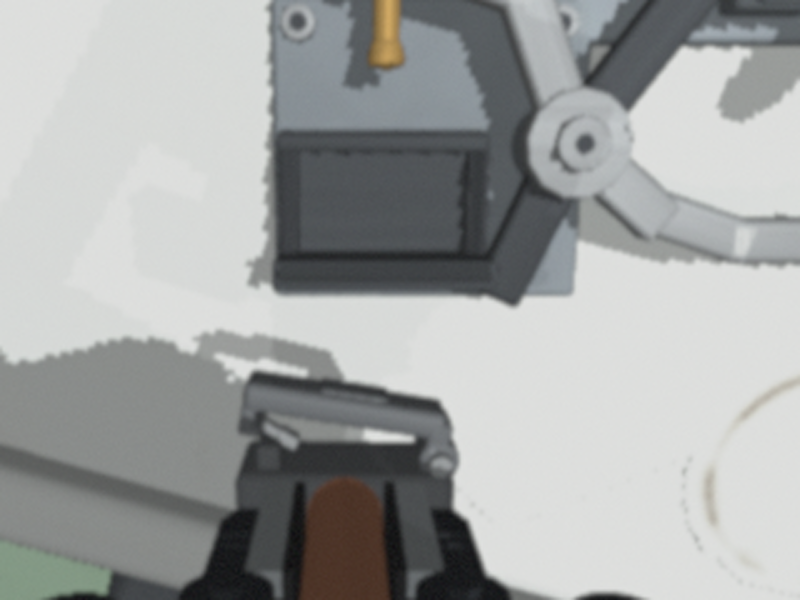

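```bash
python3 - <<'E'
from h import *
q=lambda u,v,z: pt("w3",140+u/2.5,60+v/2.5,z)
print("cam",load("w3")[2][:3,3])
a=np.radians(17.2); ex=np.array([np.cos(a),np.sin(a)]);ey=np.array([-np.sin(a),np.cos(a)])
O=np.array([.4725,.026])
for n,u,v,z in [("lipOutL",280,132,.0185),("lipOutR",487,132,.0185),("lipIn",380,150,.0185),("floorL",300,200,.015),("floorL_z18",300,200,.021),("outL",278,200,.024),("floorR",463,200,.015),("R18",463,200,.021),("wallRtop",487,200,.024),("backfloor",380,252,.015),("backtopin",380,258,.042),("backtopout",380,291,.042),("mountBL",275,293,.0),("mountBR",575,293,.0),("pivot",584,142,.045),("die",386,55,.03)]:
    p=q(u,v,z); d=p[:2]-O; print(n,p[:2].round(4),"loc",(d@ex*1e3).round(1),(d@ey*1e3).round(1))
# held clip
for n,u,v,z in [("blkTL",245,447,.11),("blkTR",452,447,.11),("nose-ish L",245,380,.1),("R",440,405,.1)]:
    print(n,q(u,v,z)[:2].round(4))
E
```

```text
cam [0.48370251 0.04248548 0.26956889]
lipOutL [0.4844 0.0614] loc 21.9 30.3
lipOutR [0.5014 0.0056] loc 21.5 -28.0
lipIn [0.488 0.033] loc 16.8 2.1
floorL [0.4678 0.0509] loc 2.9 25.2
floorL_z18 [0.4682 0.0507] loc 3.2 24.9
outL [0.4666 0.0565] loc 3.4 30.9
floorR [0.4816 0.0055] loc 2.7 -22.3
R18 [0.4817 0.0063] loc 3.0 -21.5
wallRtop [4.837e-01 3.000e-04] loc 3.1 -27.8
backfloor [0.4603 0.0241] loc -12.3 1.8
backtopin [0.4612 0.0255] loc -10.9 2.9
backtopout [0.4528 0.0229] loc -19.7 2.8
mountBL [0.4369 0.051 ] loc -26.7 34.4
mountBR [ 0.4645 -0.0401] loc -27.2 -60.8
pivot [ 0.5043 -0.0148] loc 18.4 -48.4
die [0.5112 0.0391] loc 40.8 1.1
blkTL [0.4248 0.0449]
blkTR [0.4367 0.0058]
nose-ish L [0.4351 0.0488]
R [0.4417 0.0089]
```

```bash
python3 - <<'E'
from h import *
q=lambda u,v,z: pt("w3",140+u/2.5,60+v/2.5,z)
a=np.radians(16.9); ex=np.array([np.cos(a),np.sin(a)]);ey=np.array([-np.sin(a),np.cos(a)])
O=env.observe()["eef_pos"][:2]
for n,u,v,z in [("botL",250,447,.086),("botR",452,447,.086),("topL",240,475,.11),("topR",452,475,.11)]:
    d=q(u,v,z)[:2]-O; print(n,(d@ex*1e3).round(1),(d@ey*1e3).round(1))
g=load("w3")[0].mean(2); 
for col in (242,246,310,314): print(col,g[228:262,col].astype(int))
go([.4742,.0280,.11],-73.1)
E
```

```text
botL 1.0 21.8
botR 1.0 -24.0
topL 3.5 21.2
topR 3.5 -21.0
242 [61 61 61 67 70 77 93 96 84 60 53 54 56 56 57 56 56 55 54 54 54 58 62 68
 69 73 75 73 75 73 72 73 74 72]
246 [ 95 118 131 133 120  94  62  50  51  54  63  68  72  74  72  75  73  73
  71  66  59  58  65  69  70  72  71  71  72  71  70  70  72  73]
310 [125 122 119 115 112 107  95  78  73  74  84  94 105 113 112 107  96  80
  73  71  63  57  59  65  69  72  71  76  75  76  76  76  76  77]
314 [125 123 121 119 118 117 116 115 114 117 120 123 117 102  96 120 144 150
 136 113  99  94  87  75  68  69  73  73  74  71  72  74  74  73]
[ 1.06 -5.18  4.13] [0.09 0.05 0.05] now [0.4217 0.023  0.1514] F [ 0.42  0.65 -0.18] t 5.3
```

```bash
python3 - <<'E'
from h import *
go([.4821,.0305,.12],-73.1)
E
```

```text
[ 1.05 -6.01  3.13] [0.09 0.05 0.05] now [0.4217 0.023  0.1514] F [ 0.42  0.65 -0.18] t 5.3
```

Request:
{"fn": "step_arm", "kwargs": {"moves": [0.4,-2,0,0.1,0,0,0.7,-4,0,0.1,0,0,1.05,-6,0.8,0.1,0,0,1.05,-6,2,0.1,0,0,1.05,-6,3,0.1,0,0]}}

```text
clock: 5.92
eef_pos: [0.4809, 0.0313, 0.1199]
ee_rot: [0.804, -0.595, -0.001, 0.0]
wrist_force: [-1.2, -0.9, -1.2]
gripper_width: 0.0141
```

Request:
{"fn": "step_arm", "kwargs": {"moves": [0,0,0,0,0,0,0,0,0,0,0,0]}}

```text
clock: 6.18
eef_pos: [0.4804, 0.0314, 0.1198]
ee_rot: [0.804, -0.595, -0.002, 0.0]
wrist_force: [-0.2, -0.5, -1.0]
gripper_width: 0.0138
```

```bash
python3 - <<'E'
from h import *
go([.4821,.0305,.12],-73.1)
save("wrist","w4"); crop("w4","c6",170,170,220,165,3.6)
E
```

```text
[ 0.14 -0.14 -0.02] [0.14 0.12 0.13] now [0.4804 0.0314 0.1198] F [-0.24 -0.46 -1.  ] t 6.175
```

View pics/c6.png

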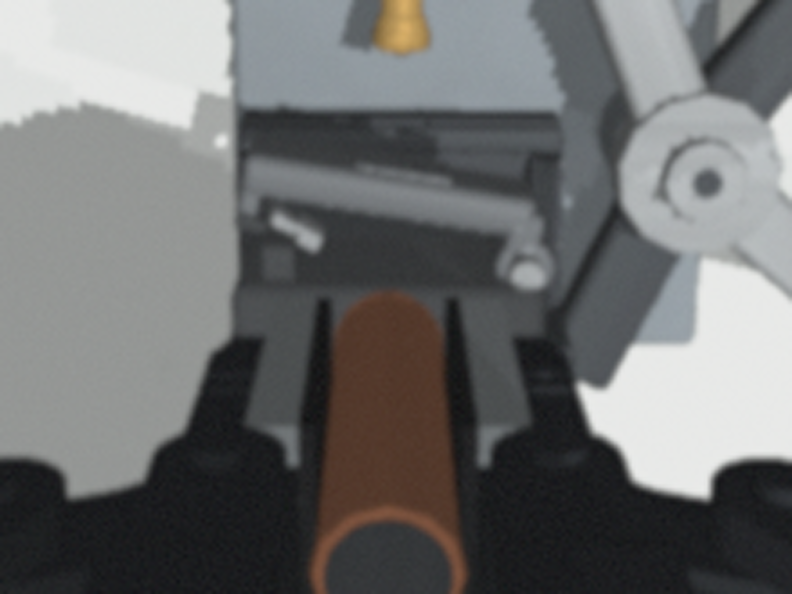

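```bash
python3 - <<'E'
from h import *
q=lambda u,v,z: pt("w4",170+u/3.6,170+v/3.6,z)
a=np.radians(16.9); ex=np.array([np.cos(a),np.sin(a)]);ey=np.array([-np.sin(a),np.cos(a)])
C=np.array([.4742,.0280])
for n,u,v,z in [("pipetop",390,575,.1346),("topedgeL",240,287,.0786),("topedgeR",548,287,.0786),("lipL",240,113,.0185),("lipR",560,113,.0185),("pivot",707,182,.045),("TCP",0,0,0)]:
    p=q(u,v,z)[:2] if n!="TCP" else env.observe()["eef_pos"][:2]
    print(n,((p-C)@ex*1e3).round(1),((p-C)@ey*1e3).round(1))
E
```

```text
pipetop 3.0 2.0
topedgeL 10.7 22.7
topedgeR 10.9 -19.9
lipL 21.5 29.3
lipR 21.7 -29.2
pivot 16.3 -49.8
TCP 7.2 1.2
```

Request:
{"fn": "step_arm", "kwargs": {"moves": [0.14,-0.17,0,0.15,0.1,0.1,0.14,-0.17,0,0.15,0.1,0.1,0.14,-0.17,0.8,0.15,0.1,0.1,0.14,-0.17,1.6,0.15,0.1,0.1,0.14,-0.17,2.2,0.15,0.1,0.1]}}

```text
clock: 6.85
eef_pos: [0.4823, 0.0305, 0.0972]
ee_rot: [0.803, -0.595, -0.0, -0.0]
wrist_force: [-0.1, 1.1, -2.5]
gripper_width: 0.0141
```

```bash
python3 - <<'E'
from h import *
go([.4821,.0305,.09],-73.1);print(env.observe()["moment"])
E
```

```text
[-0.    0.02  0.72] [-0.    0.03  0.03] now [0.4823 0.0305 0.0972] F [-0.11  1.14 -2.52] t 6.85
[ 0.01162634 -0.01970525  0.02607847]
```

Request:
{"fn": "step_arm", "kwargs": {"moves": [0,0,0.4,0,0,0,0,0,0.8,0,0,0,0,0,1.0,0,0,0,0,0,1.2,0,0,0,0,0,1.2,0,0,0]}}

```text
clock: 7.48
eef_pos: [0.4822, 0.0305, 0.0851]
ee_rot: [0.803, -0.595, -0.0, -0.0]
wrist_force: [0.1, -0.2, -1.3]
gripper_width: 0.0138
```

Request:
{"fn": "step_arm", "kwargs": {"moves": [0,0,0.2,0,0,0,0,0,0.4,0,0,0,0,0,0.5,0,0,0,0,0,0.5,0,0,0]}}

```text
clock: 7.98
eef_pos: [0.4823, 0.0306, 0.0803]
ee_rot: [0.803, -0.595, -0.0, -0.0]
wrist_force: [-1.3, 0.5, 0.4]
gripper_width: 0.0139
```

Request:
{"fn": "step_arm", "kwargs": {"moves": [0,0,0.05,0,0,0,0,0,0.1,0,0,0,0,0,0.15,0,0,0]}}

```text
clock: 8.35
eef_pos: [0.4827, 0.0306, 0.0802]
ee_rot: [0.804, -0.595, -0.0, -0.0]
wrist_force: [-6.2, 1.4, 18.7]
gripper_width: 0.0139
```

Contact is at the height expected for the pocket floor (TCP 0.080). Relieving the force and letting go.

Request:
{"fn": "step_arm", "kwargs": {"moves": [0,0,-0.1,0,0,0,0,0,-0.1,0,0,0]}}

```text
clock: 8.6
eef_pos: [0.4829, 0.0306, 0.0812]
ee_rot: [0.804, -0.595, 0.0, -0.0]
wrist_force: [-0.1, 0.1, -1.6]
gripper_width: 0.0138
```

Request:
{"fn": "step_arm", "kwargs": {"moves": [0,0,0,0,0,0,0,0,0,0,0,0,0,0,0,0,0,0,0,0,0,0,0,0], "fingers": 5}}

```text
clock: 9.1
eef_pos: [0.4828, 0.0306, 0.0811]
ee_rot: [0.804, -0.595, 0.0, -0.0]
wrist_force: [0.1, 0.5, 0.5]
gripper_width: 0.0501
```

Request:
{"fn": "step_arm", "kwargs": {"moves": [0,0,-2,0,0,0,0,0,-6,0,0,0,0,0,-10,0,0,0,0,2,-11,0,0,0,0,2,-11,0,0,0]}}

```text
clock: 9.72
eef_pos: [0.4636, 0.0246, 0.192]
ee_rot: [0.803, -0.595, 0.001, -0.001]
wrist_force: [0.7, 0.2, 0.1]
gripper_width: 0.0501
```

```bash
python3 - <<'E'
from h import *
go([.4821,.0305,.09],-73.1)
save("wrist","w5"); crop("w5","c7",160,100,380,240,2.1)
E
```

```text
[-0.04 -1.92 10.21] [-0.13 -0.04  0.01] now [0.4636 0.0246 0.192 ] F [0.74 0.24 0.08] t 9.725
```

View pics/c7.png

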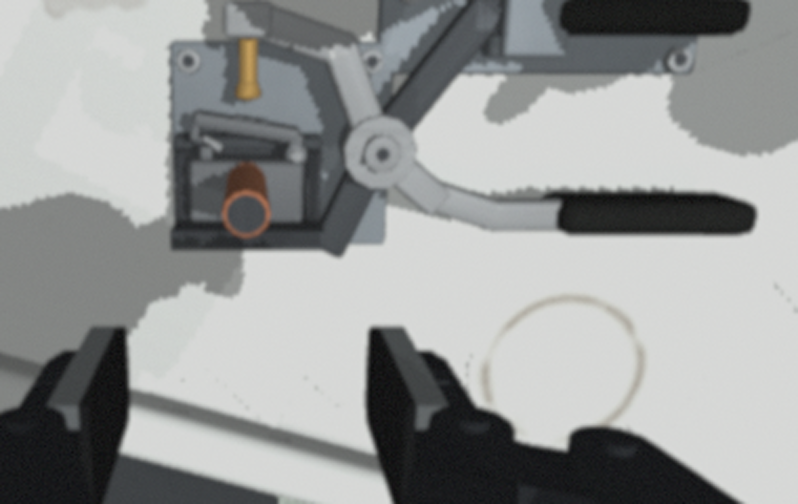

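The clip is centred in the pocket, pipe top at (246,213). The free grip runs from (558,214) to (755,214). I'll check the grip face against the pivot estimate.

```bash
python3 - <<'E'
from h import *
q=lambda u,v,z: pt("w5",160+u/2.1,100+v/2.1,z)
a=np.radians(16.9); ex=np.array([np.cos(a),np.sin(a)]);ey=np.array([-np.sin(a),np.cos(a)])
C=np.array([.5043,-.0148])
for n,u,v,z in [("pivot",383,153,.045),("grip end top",750,205,.044),("grip start",562,215,.044),("outer face mid",655,233,.03),("inner",655,195,.044),("pipetop",246,213,.095),("dietip",249,96,.03)]:
    p=q(u,v,z)[:2]; print(n,((p-C)@ex*1e3).round(1),((p-C)@ey*1e3).round(1))
T=C-.053*ex-.112*ey; print(T); go([*T,.12],-73.1); go([*T,.046],-73.1)
E
```

```text
pivot 0.1 -0.5
grip end top -19.8 -141.0
grip start -23.7 -70.0
outer face mid -34.4 -114.8
inner -16.0 -104.4
pipetop -11.4 50.4
dietip 20.0 49.2
[ 0.48614753 -0.13737034]
[16.16  2.58  7.13] [-0.09 -0.01  0.01] now [0.4637 0.0247 0.1913] F [-0.41 -0.02  0.07] t 9.775
[16.16  2.59 14.53] [-0.09 -0.01  0.01] now [0.4637 0.0247 0.1913] F [-0.41 -0.02  0.07] t 9.775
```

Request:
{"fn": "step_arm", "kwargs": {"moves": [5,2.6,0,0,0,0,10,2.7,0,0,0,0,14,2.7,2,0,0,0,16.2,2.7,5,0,0,0,16.2,2.7,7,0,0,0], "fingers": 0, "squeeze": 40}}

```text
clock: 10.4
eef_pos: [0.485, -0.1395, 0.1188]
ee_rot: [0.803, -0.596, -0.001, -0.0]
wrist_force: [-0.7, 0.5, 0.8]
gripper_width: -0.0004
```

Request:
{"fn": "step_arm", "kwargs": {"moves": [0,0,0,0,0,0,0,0,0,0,0,0]}}

```text
clock: 10.65
eef_pos: [0.4851, -0.1393, 0.1186]
ee_rot: [0.803, -0.596, -0.001, -0.0]
wrist_force: [0.3, 0.4, -0.1]
gripper_width: -0.0001
```

```bash
python3 - <<'E'
from h import *
C=np.array([.5043,-.0148]);a=np.radians(16.9); ex=np.array([np.cos(a),np.sin(a)]);ey=np.array([-np.sin(a),np.cos(a)])
T=C-.053*ex-.112*ey; go([*T,.046],-73.1); print(env.observe()["gripper_width"],env.observe()["joints"].round(2))
E
```

```text
[-0.14 -0.16  7.26] [ 0.03  0.11 -0.12] now [ 0.4851 -0.1393  0.1186] F [ 0.29  0.41 -0.06] t 10.65
-7.781671833668664e-05 [-0.52  0.2   1.89  0.    1.05  0.76]
```

Request:
{"fn": "step_arm", "kwargs": {"moves": [-0.1,-0.1,3,0,0,0,-0.1,-0.1,6,0,0,0,-0.1,-0.1,7.2,0,0,0,-0.1,-0.1,7.2,0,0,0]}}

```text
clock: 11.15
eef_pos: [0.4858, -0.1378, 0.0467]
ee_rot: [0.803, -0.596, -0.001, -0.0]
wrist_force: [-0.2, -0.5, 0.4]
gripper_width: -0.0003
```

Request:
{"fn": "step_arm", "kwargs": {"moves": [0,-0.2,0,0,0,0,0,-0.4,0,0,0,0,0,-0.6,0,0,0,0,0,-0.8,0,0,0,0,0,-1,0,0,0,0]}}

```text
clock: 11.78
eef_pos: [0.4955, -0.1348, 0.0468]
ee_rot: [0.803, -0.596, -0.001, -0.0]
wrist_force: [-0.3, -0.1, -0.3]
gripper_width: 0.0002
```

Request:
{"fn": "step_arm", "kwargs": {"moves": [0,-0.2,0,0,0,0,0,-0.4,0,0,0,0,0,-0.5,0,0,0,0,0,-0.5,0,0,0,0,0,-0.5,0,0,0,0]}}

```text
clock: 12.4
eef_pos: [0.5002, -0.1334, 0.0467]
ee_rot: [0.803, -0.596, -0.001, -0.0]
wrist_force: [-1.9, -3.7, -0.5]
gripper_width: 0.0003
```

Request:
{"fn": "step_arm", "kwargs": {"moves": [0,-0.12,0,0,0,0,0,-0.24,0,0,0,0,0,-0.36,0,0,0,0,0,-0.48,0,0,0,0,0,-0.6,0,0,0,0]}}

```text
clock: 13.02
eef_pos: [0.506, -0.1317, 0.0467]
ee_rot: [0.803, -0.596, -0.001, -0.0]
wrist_force: [-2.3, -4.3, -0.7]
gripper_width: -0.0001
```

Request:
{"fn": "step_arm", "kwargs": {"moves": [0,-0.1,0,0,0,0,0,-0.2,0,0,0,0,0,-0.3,0,0,0,0,0,-0.4,0,0,0,0,0,-0.5,0,0,0,0]}}

```text
clock: 13.65
eef_pos: [0.5108, -0.1305, 0.0467]
ee_rot: [0.803, -0.596, -0.001, -0.0]
wrist_force: [-2.4, -4.7, -0.3]
gripper_width: 0.0
```

Request:
{"fn": "step_arm", "kwargs": {"moves": [0.1,-0.1,0,0,0,0,0.15,-0.2,0,0,0,0,0.18,-0.3,0,0,0,0,0.2,-0.4,0,0,0,0,0.22,-0.5,0,0,0,0]}}

```text
clock: 14.28
eef_pos: [0.5152, -0.1305, 0.0463]
ee_rot: [0.803, -0.596, -0.002, 0.0]
wrist_force: [-6.7, 0.3, 3.2]
gripper_width: -0.0003
```

Request:
{"fn": "step_arm", "kwargs": {"moves": [0,-0.05,0,0,0,0,0.01,-0.1,0,0,0,0,0.01,-0.1,0,0,0,0]}}

```text
clock: 14.65
eef_pos: [0.5158, -0.1303, 0.0463]
ee_rot: [0.803, -0.596, -0.003, 0.0]
wrist_force: [-5.1, -1.5, 2.7]
gripper_width: 0.0001
```

Request:
{"fn": "step_arm", "kwargs": {"moves": [0,-0.07,0,0,0,0,0.02,-0.14,0,0,0,0,0.02,-0.15,0,0,0,0]}}

```text
clock: 15.02
eef_pos: [0.5175, -0.13, 0.0464]
ee_rot: [0.803, -0.596, -0.003, 0.0]
wrist_force: [-2.3, -1.5, 2.0]
gripper_width: -0.0
```

Request:
{"fn": "step_arm", "kwargs": {"moves": [0,-0.07,0,0,0,0,0.02,-0.12,0,0,0,0,0.02,-0.12,0,0,0,0]}}

```text
clock: 15.4
eef_pos: [0.5188, -0.1297, 0.0464]
ee_rot: [0.803, -0.596, -0.003, 0.0]
wrist_force: [-3.6, -0.5, 2.2]
gripper_width: 0.0002
```

Request:
{"fn": "step_arm", "kwargs": {"moves": [0.01,-0.07,0,0,0,0,0.03,-0.14,0,0,0,0,0.04,-0.2,0,0,0,0,0.04,-0.2,0,0,0,0]}}

```text
clock: 15.9
eef_pos: [0.5206, -0.1295, 0.0463]
ee_rot: [0.803, -0.596, -0.003, 0.0]
wrist_force: [-3.9, -1.0, 2.7]
gripper_width: 0.0001
```

Request:
{"fn": "step_arm", "kwargs": {"moves": [0.01,-0.07,0,0,0,0,0.02,-0.14,0,0,0,0,0.02,-0.15,0,0,0,0]}}

```text
clock: 16.27
eef_pos: [0.5217, -0.1292, 0.0462]
ee_rot: [0.803, -0.596, -0.004, 0.001]
wrist_force: [-5.7, -0.7, 3.6]
gripper_width: 0.0004
```

Request:
{"fn": "step_arm", "kwargs": {"moves": [0.01,-0.07,0,0,0,0,0.02,-0.12,0,0,0,0,0.02,-0.12,0,0,0,0]}}

```text
clock: 16.65
eef_pos: [0.5222, -0.1291, 0.0462]
ee_rot: [0.803, -0.596, -0.004, 0.001]
wrist_force: [-7.5, -0.5, 5.3]
gripper_width: -0.0001
```

Request:
{"fn": "step_arm", "kwargs": {"moves": [0.01,-0.07,0,0,0,0,0.02,-0.12,0,0,0,0,0.02,-0.12,0,0,0,0]}}

```text
clock: 17.02
eef_pos: [0.5225, -0.129, 0.0461]
ee_rot: [0.803, -0.596, -0.005, 0.002]
wrist_force: [-7.5, -1.8, 6.3]
gripper_width: 0.0
```

```bash
python3 - <<'E'
from h import *
C=np.array([.5043,-.0148]);a=np.radians(16.9); ex=np.array([np.cos(a),np.sin(a)]);ey=np.array([-np.sin(a),np.cos(a)])
s=env.observe(); p=s["eef_pos"]; go([p[0],p[1],.0468],-73.1); print(s["wrist_force"][:2]@ex,s["wrist_force"][:2]@ey,(p[:2]-C)@ex,(p[:2]-C)@ey)
E
```

```text
[-0.    0.   -0.07] [ 0.51  0.35 -0.01] now [ 0.5225 -0.129   0.0461] F [-7.53 -1.78  6.28] t 17.025
-7.7238752084048725 0.4883807367957399 -0.015756485843899548 -0.11454524141726428
```

Request:
{"fn": "step_arm", "kwargs": {"moves": [0.01,-0.06,-0.08,0.5,0.3,0,0.02,-0.12,-0.08,0.5,0.3,0,0.02,-0.12,-0.08,0.5,0.3,0]}}

```text
clock: 17.4
eef_pos: [0.5224, -0.1289, 0.0463]
ee_rot: [0.803, -0.595, -0.002, 0.001]
wrist_force: [-7.9, -1.2, 2.4]
gripper_width: -0.0001
```

Request:
{"fn": "step_arm", "kwargs": {"moves": [0.01,-0.07,-0.02,0.1,0,0,0.02,-0.12,-0.02,0.1,0,0,0.02,-0.12,-0.02,0.1,0,0]}}

```text
clock: 17.77
eef_pos: [0.5225, -0.1289, 0.0462]
ee_rot: [0.803, -0.595, -0.002, 0.001]
wrist_force: [-9.0, -2.1, 4.3]
gripper_width: -0.0001
```

Request:
{"fn": "step_arm", "kwargs": {"moves": [0.01,-0.1,-0.02,0.1,0,0,0.02,-0.15,-0.03,0.1,0,0,0.03,-0.17,-0.03,0.1,0,0]}}

```text
clock: 18.15
eef_pos: [0.523, -0.1288, 0.0462]
ee_rot: [0.804, -0.595, -0.003, 0.001]
wrist_force: [-9.1, -2.1, 4.9]
gripper_width: -0.0001
```

Request:
{"fn": "step_arm", "kwargs": {"moves": [0.01,-0.1,-0.03,0.2,0,0,0.02,-0.16,-0.05,0.2,0,0,0.03,-0.2,-0.05,0.2,0,0]}}

```text
clock: 18.52
eef_pos: [0.5234, -0.1287, 0.0461]
ee_rot: [0.804, -0.595, -0.003, 0.0]
wrist_force: [-9.6, -3.0, 5.3]
gripper_width: 0.0002
```

Request:
{"fn": "step_arm", "kwargs": {"moves": [0.01,-0.1,-0.03,0.2,0,0,0.02,-0.16,-0.05,0.2,0,0,0.03,-0.2,-0.05,0.2,0,0,0.03,-0.2,-0.05,0.2,0,0]}}

```text
clock: 19.02
eef_pos: [0.5236, -0.1287, 0.0461]
ee_rot: [0.804, -0.595, -0.004, 0.0]
wrist_force: [-11.0, -3.3, 5.0]
gripper_width: -0.0
```

Request:
{"fn": "step_arm", "kwargs": {"moves": [0.01,-0.1,-0.04,0.3,0,0,0.02,-0.18,-0.06,0.3,0,0,0.03,-0.21,-0.06,0.3,0,0,0.03,-0.21,-0.06,0.3,0,0]}}

```text
clock: 19.52
eef_pos: [0.5238, -0.1287, 0.0462]
ee_rot: [0.804, -0.595, -0.004, -0.001]
wrist_force: [-11.0, -3.4, 4.1]
gripper_width: -0.0001
```

Request:
{"fn": "step_arm", "kwargs": {"moves": [0.01,-0.1,-0.04,0.3,0,0,0.02,-0.2,-0.06,0.3,0,0,0.03,-0.24,-0.06,0.3,0,0,0.03,-0.24,-0.06,0.3,0,0]}}

```text
clock: 20.02
eef_pos: [0.5241, -0.1286, 0.0461]
ee_rot: [0.804, -0.595, -0.005, -0.001]
wrist_force: [-11.6, -4.0, 4.5]
gripper_width: 0.0001
```

Request:
{"fn": "step_arm", "kwargs": {"moves": [0.01,-0.12,-0.05,0.4,0,0,0.02,-0.22,-0.08,0.4,0,0,0.03,-0.26,-0.08,0.4,0,0,0.03,-0.26,-0.08,0.4,0,0]}}

```text
clock: 20.52
eef_pos: [0.5244, -0.1285, 0.0461]
ee_rot: [0.804, -0.594, -0.005, -0.002]
wrist_force: [-12.1, -4.8, 4.9]
gripper_width: -0.0002
```

```bash
python3 - <<'E'
from h import *
C=np.array([.5043,-.0148]);a=np.radians(16.9); ex=np.array([np.cos(a),np.sin(a)]);ey=np.array([-np.sin(a),np.cos(a)])
s=env.observe(); p=s["eef_pos"]; go([p[0],p[1],.0468],-73.1); print(s["wrist_force"][:2]@ex,s["wrist_force"][:2]@ey,(p[:2]-C)@ex,(p[:2]-C)@ey)
save("wrist","w6"); crop("w6","c8",0,60,380,270,2.1)
for n,P in [("pivot",[*C,.045]),("pocket",[.4742,.028,.095])]: print(n,proj("w6",P))
E
```

```text
[-0.    0.   -0.07] [0.09 0.58 0.17] now [ 0.5244 -0.1285  0.0461] F [-12.09  -4.8    4.87] t 20.525
-12.960265070073124 -1.0746884393226837 -0.013843150434168927 -0.11461836830895993
pivot [-22.33717783 261.56007696]
pocket [-373.7740286   399.03595833]
```

View pics/c8.png

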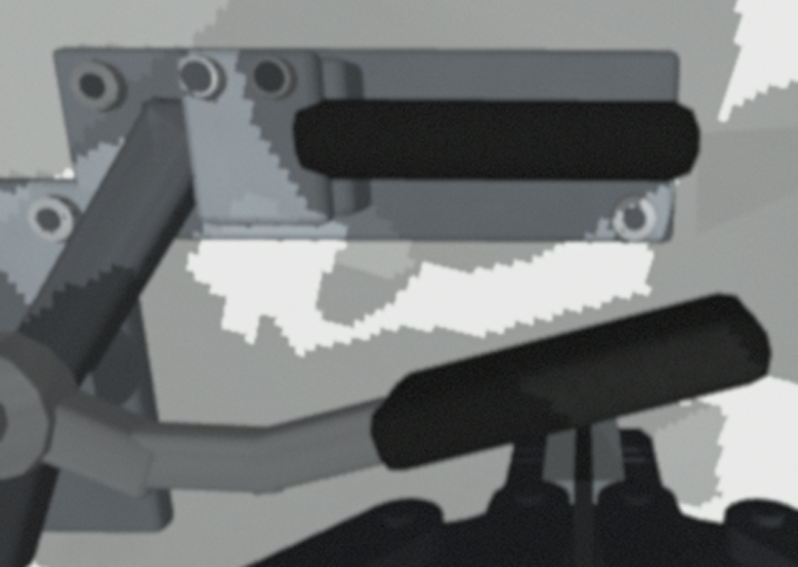

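Handle is turned about 15°, and the pocket is out of frame. One more gentle press to about 13.5 N, then back off.

Request:
{"fn": "step_arm", "kwargs": {"moves": [0,-0.14,-0.05,0.1,0.5,0,0,-0.24,-0.08,0.1,0.5,0,0,-0.27,-0.08,0.1,0.5,0,0,-0.27,-0.08,0.1,0.5,0]}}

```text
clock: 21.08
eef_pos: [0.5246, -0.1283, 0.0462]
ee_rot: [0.804, -0.594, -0.003, 0.001]
wrist_force: [-11.9, -4.9, 4.5]
gripper_width: -0.0
```

Request:
{"fn": "step_arm", "kwargs": {"moves": [0,-0.14,-0.05,0.1,0.2,0,0,-0.26,-0.08,0.1,0.2,0,0,-0.3,-0.08,0.1,0.2,0,0,-0.3,-0.08,0.1,0.2,0]}}

```text
clock: 21.58
eef_pos: [0.525, -0.1282, 0.0462]
ee_rot: [0.805, -0.594, -0.003, 0.003]
wrist_force: [-13.6, -5.7, 5.4]
gripper_width: 0.0001
```

14.7 N with no drop, above the clip's 8–12 N range, so I'm backing off.

Request:
{"fn": "step_arm", "kwargs": {"moves": [0,0.4,0,0,0,0,-0.1,0.9,0,0,0,0,-0.2,1.5,0,0,0,0,-0.3,2.2,0,0,0,0,-0.4,2.9,0,0,0,0]}}

```text
clock: 22.2
eef_pos: [0.4955, -0.1325, 0.0464]
ee_rot: [0.805, -0.594, -0.003, 0.003]
wrist_force: [-1.3, -0.1, -0.2]
gripper_width: -0.0
```

Request:
{"fn": "step_arm", "kwargs": {"moves": [-0.1,0.6,0,0,0,0,-0.1,1.2,0,0,0,0,-0.1,1.5,0,0,0,0,-0.1,1.5,0,0,0,0]}}

```text
clock: 22.7
eef_pos: [0.4809, -0.1361, 0.0467]
ee_rot: [0.804, -0.594, -0.003, 0.003]
wrist_force: [-0.7, -0.6, 0.3]
gripper_width: -0.0003
```

Request:
{"fn": "step_arm", "kwargs": {"moves": [0,0,-3,0,0,0,0,0,-8,0,0,0,0,0,-10,0,0,0,0,0,-10,0,0,0]}}

```text
clock: 23.2
eef_pos: [0.4832, -0.1366, 0.1486]
ee_rot: [0.804, -0.594, -0.001, 0.003]
wrist_force: [-0.2, -0.1, -0.2]
gripper_width: -0.0
```

```bash
python3 - <<'E'
from h import *
go([.4636,.0246,.192],-73.1)
E
```

```text
[-15.97  -2.84  -4.4 ] [ 0.3  -0.13  0.22] now [ 0.4832 -0.1366  0.1486] F [-0.22 -0.13 -0.2 ] t 23.2
```

Request:
{"fn": "step_arm", "kwargs": {"moves": [-5,-0.9,-4,0.3,-0.1,0.2,-10,-1.8,-4.4,0.3,-0.1,0.2,-14,-2.5,-4.4,0.3,-0.1,0.2,-16,-2.85,-4.4,0.3,-0.1,0.2,-16,-2.85,-4.4,0.3,-0.1,0.2]}}

```text
clock: 23.82
eef_pos: [0.4626, 0.0263, 0.1905]
ee_rot: [0.804, -0.594, -0.001, 0.001]
wrist_force: [0.5, -0.0, 0.0]
gripper_width: 0.0003
```

Request:
{"fn": "step_arm", "kwargs": {"moves": [0,0,0,0,0,0]}}

```text
clock: 23.95
eef_pos: [0.4624, 0.0259, 0.1897]
ee_rot: [0.804, -0.594, -0.001, 0.001]
wrist_force: [0.2, 0.2, -0.4]
gripper_width: -0.0001
```

```bash
python3 - <<'E'
from h import *
go([.4636,.0246,.192],-73.1)
save("wrist","w7")
a,b=[cv2.resize(load(f)[0][130:225,235:315],None,fx=5,fy=4,interpolation=cv2.INTER_CUBIC) for f in("w5","w7")]
c=cv2.resize(load("w7")[0][90:230,230:530],(800,210))
cv2.imwrite("pics/c9.png",np.vstack([np.hstack([a,b]),c])[:,:,::-1])
E
```

```text
[ 0.16 -0.08 -0.23] [0.18 0.06 0.17] now [0.4624 0.0259 0.1897] F [ 0.24  0.2  -0.35] t 23.95
```

View pics/c9.png

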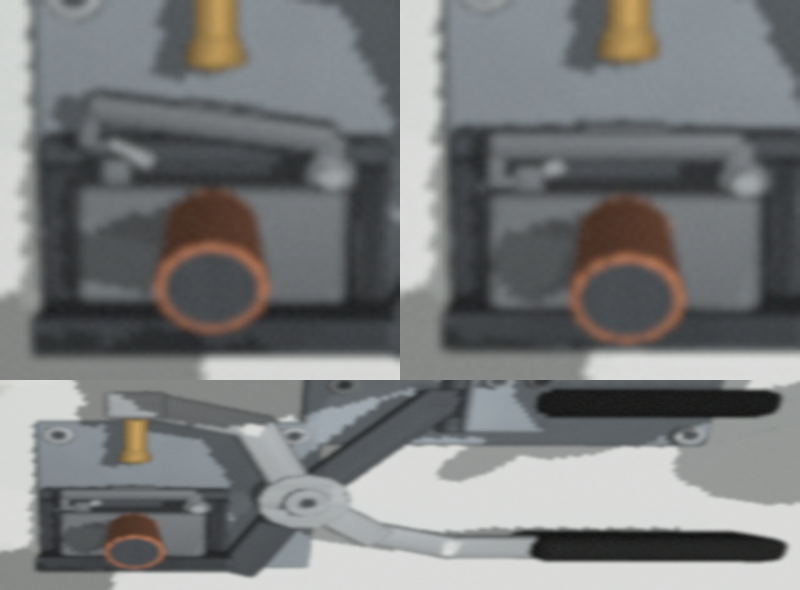

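The strap is now shut: level, with its nose on the catch at about (535,172). Before the push it stood open at (110,150). The clip is still upright in the pocket and the handle has sprung back open. Handing in.

```bash
python3 -c "
from h import *
print(env.finish_job())"
```

```text
the job is handed in; nothing more can be done
None
```

The clip is standing in the pliers' pocket with its strap snapped shut, the handle has sprung back open, and I handed the job in at about 24 s.

- **Placing:** I gripped the clip by its pipe, turned it about 6° to match the pliers and lowered it into the pocket. It met the floor at the expected height (tool height 0.080 m). I pressed it there once, with an upward reaction of about 19 N, then let go.
- **Closing:** I pushed the free handle along about 29 mm of travel. I did not clearly feel the snap. The push force read 6.3 N, fell to 2.6 N at about 20 mm, then climbed steadily. The highest reading was 14.7 N along the push direction, about 15.7 N in total with sideways and vertical friction. That is a little over the suggested 13.5 N but under the 18 N overload limit. Force is only reported at the end of each move, so I did not see any brief peaks in between.
- **Last check:** The before-and-after wrist picture shows the strap level with its nose on the catch. The clip is upright and centred in the pocket, and the handle is back at its open position. The gripper was clear of everything.
- **Not checked:** I did not measure the bystander objects again at the end, but the arm's path did not go near them.

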